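Unlock the drilling jig's slide and push it home

TASK

The wooden slide of the drilling jig is locked by the big knurled wheel lying flat on the bridge above it. Roll the wheel's rim round with a fingertip, anticlockwise seen from above, until it stands two full turns from tight, its black line back at the line on the bridge (the lines meet when it is tight; it has already been slackened by less than a quarter turn, which counts), and only then push the freed slide along under the bridge until it is hard against the end stop. Draw back leaving the wheel at two turns; pinch and lift nothing, and leave the other things where they are.

Things in the scene. Friction and masses are not known exactly. Their poses are not given: they have to be found in the camera images.
- jig: grey laminate board 250 (x) x 300 (y) x 18, fixed to the bench, carrying the jig. Origin on the bench surface straight under the wheel's axis; board spans x -100..150, y -175..125. The slide is pushed towards +y, between wooden rails (inner faces x = +-31.5, tops 34 above the bench), under an aluminium bridge (x +-72, y +-18, 56 to 66 above the bench)
- stop_face (a point): middle of the end stop's face that the slide must meet, 10 above the board, at y = +90 in the jig's frame. The stop is a wood block 90 wide, 30 high
- bridge_mark (a point): black line on top of the bridge's end at the jig's +x side (away from the robot), just outside the wheel's rim, 66 above the bench: the mark for the wheel
- wheel_top (a point): centre of the wheel's flat top, on its upright axis. Steel disc 92 across, 20 thick, lying flat; top 98 above the bench when tight, rising 4 per anticlockwise turn. Finely knurled rim (grips a fingertip); about 1.1 N along the rim turns it, and it stays where left. All else on the jig is under 77 high. A black radial line on its top meets the bridge's line when tight
- wheel (a joint): turn of the wheel in rad: 0 when tight, growing anticlockwise seen from above; starts between 0 and 1.2; two full turns is 12.57; a stop at 18.85. Its screw's 12 mm pin sits 5.5 deep in a notch in the slide when tight and leaves it after about 1.4 turns
- post_back (a point): centre of the back face (towards jig -y) of the slide's upright post, 61 above the bench; push here towards jig +y. The post is 44 wide (x), 24 thick (y), 30 high, standing on the slide's rear end, top 76 above the bench. Behind it the board is empty for 60 mm
- slide_nose (a point): middle of the slide's front end face, 10 above the board. The slide is a loose wood bar 60 wide (x), 160 long (y), 28 high, about 0.45 kg, lying on the board between the rails. This point starts near y = +45 in the jig's frame and lies at +90, on the end stop, when home
- guide_plate: black plastic plate 50 x 90 x 12 with three holes, lying on the jig's board beyond the slide (jig +x side); bystander, origin under its centre
- offcut: plain wood block 45 x 80 x 30, lying on the jig's board beyond the slide (jig +x side); bystander, origin under its centre
- glue: white bottle, 56 across, 150 tall; bystander standing on the bench, origin under its centre
- dowel_cup: white cup, 72 across, 90 tall; bystander standing on the bench, origin under its centre
- screw_jar: glass jar with steel cap, 64 across, 80 tall; bystander standing on the bench, origin under its centre
- try_square: try square, 110 x 22 x 18 wooden stock with a 150 long steel blade, lying on the bench; bystander
Not all that is in view belongs to the job. What is shaped like the part that bears post_back but blue or green is not meant.

How it is judged:
On the way, in this order (a step that is already met when the one before it is completed fails the run):
1. the wheel stands two full turns from tight, the slide still unmoved (value of joint wheel between 12.0664 and 13.0664 rad and y of slide_nose in the frame of jig below 0.055 m), for 0.2 s.
2. the slide is pushed against the end stop (y of slide_nose in the frame of jig above 0.0872 m), for 0.2 s.
At the end, for the whole second after the job is handed in: the wheel rests within 0.5 rad (about 29 degrees) of two full turns from tight, and the slide lies flat between its rails within 2.8 mm of the end stop, at rest (value of joint wheel between 12.0664 and 13.0664 rad and velocity of joint wheel between -0.1 and 0.1 rad/s and y of slide_nose in the frame of jig above 0.0872 m and z of slide_nose in the frame of jig between 0.025 and 0.031 m and angle between slide_nose's own z axis and vertical below 0.06 rad and linear speed of slide below 0.01 m/s); the robot touches nothing.
It fails at once if the slide is lifted or tipped (more than 4 mm or 0.1 rad) (z of slide_nose in the frame of jig above 0.032 m or angle between slide_nose's own z axis and vertical above 0.1 rad).
It fails at once if the post is pinched between the fingers (contact force between the fingers and slide_c3 above 1 N and contact force between the fingers and slide_c4 above 1 N).
It fails at once if another thing on the bench is disturbed (moved more than 20 mm) (distance of any of guide_plate, offcut, glue, dowel_cup, screw_jar, try_square from where it was at the start of the episode above 0.02 m).
It also fails if it takes over 72 s, if anything falls off the work surface, if the arm or the gripper's body presses on something with over 40 N, if the wrist force passes 120 N, or if a joint passes its speed limit or range.

ROBOT

A 6-joint arm with a two-finger parallel gripper is mounted at the origin on the work surface. World frame = base frame: x ahead of the robot, y to its left, z up, the work surface at z = 0. Lengths are in m, angles in rad, forces in N, time in s.
With the tool pointing down it reaches from about 0.4 to 0.825 m from the base axis. Payload 7 kg.
Tool frame: the origin (TCP) lies midway between the tips of the shut fingers; the grasp point (between the pads) lies 19 mm behind it; z points along the fingers, y is the direction in which the jaws open and shut (so a half turn about z gives the same grasp; the last joint's range is limited). The gripper opens to 88 mm and grips with 3 to 60 N. Pads are 19 mm wide; open, the fingers measure 130 mm over their backs; the gripper's body (78 mm by 193 mm) begins 47 mm behind the grasp point.
Start: joints at [1.565, 0.359, 0.012, 0, -1.224, -0.288], TCP at [0.195, 0.646, 0.227] pointing down, gripper open.
Joint ranges: [-3.07, 3.07], [-1.43, 2.12], [-1.02, 1.25], [-3.03, 1.67], [-3.05, -0], [-3.03, 3.03]. Speed limits (rad/s): [2.39, 2.39, 3.01, 3.14, 3.14, 3.14].

INTERFACE

Orientations are given as [roll, pitch, yaw] about the fixed x, y, z axes, in that order (R = Rz(yaw) Ry(pitch) Rx(roll)).
In Python, from bench import ctrl gives the robot as it stands.
- The arm moves only by the tool jog_arm, never from a script. Its argument "increments" is one flat list of numbers, 7 for each row, row after row: the shift along the tool's x, y, z in mm, then the turn, a rotation vector about the tool's x, y, z in degrees, then the opening, from 0 (shut) to 1 (fully open). A call has 1 to 12 rows; each row is the pose to reach, as a shift and turn from the pose commanded when the call began, along the tool's axes at that moment; what a row does not reach only later rows make up. A row lasts 1/8 s, in which the tool goes at most 62.5 mm and 10.7 degrees, less where a joint would pass 70% of its speed; a pose out of reach is approached as far as the arm can. A call with a gripper value outside its range is refused whole. The fingers move at their own pace and stop on an object; "squeeze" is the grip in N (left out, the last holds). Time passes only in rows, so rows that repeat a pose let the fingers close. It gives the time, the measured TCP pose, the force and the opening at its end, in the units of the state.
- ctrl.sense(): the state, without advancing time (a new reading comes with each control period).
- ctrl.read_camera(name): name is "scene" or "top" or "wrist"; returns a dict with "image" (400x640x3 uint8, blue, green, red), "range_z" (400x640 float32, m along the optical axis (not along the pixel's ray), 0 where there is no reading), "vertical_fov" (degrees; the focal length in pixels is half the picture's height over the tangent of half this angle, whatever the lens; pixels are square), "cx", "cy" (the principal point, pixels), "extrinsics" (4x4, takes a point from world to camera coordinates). Camera axes: x right, y down, z forward; pixel columns grow to the right and rows downward; lengths in m; the calibration is good to about 2 mm. A picture is of the moment at which its call begins.
- ctrl.close_job(): hands the job in, once; it reports no verdict.
The state is a dict: "t": time; "joints": joint angles; "dq": joint speeds; "joint_efforts": joint torques, N m; "ee_pos": TCP position; "eef_rot": TCP orientation; "wrist_force": force on the tool from outside, world axes, zero at the start; "ft_torque": the same for the moment, N m; "gripper_width": finger opening in m.
Only numpy, scipy, OpenCV 4.12 (cv2) and the standard library are available. Lean on these libraries where they do the work, as an engineer would, in place of code of your own. Each camera call takes 0.05 s, during which the arm holds its last target.

## Working session

There is one attempt and no reset: what is moved stays moved. The work goes in short steps, Python scripts to look and compute and a tool call to move; the robot and the scene stay as the last step left them, time stands still between calls to the robot, and variables do not carry over. Pictures are saved under pics/ and viewed, and the job is handed in when it is done.

Besides the shell and the picture viewer there is one more tool, called after "Call:" as a command line: name --argument value ..., lists and objects as JSON in quotes. jog_arm: Moves the arm, as the interface text tells. Its arguments: {"type":"object","properties":{"increments":{"type":"array"},"squeeze":{"type":"number"}},"required":["increments"]}

```bash
mkdir -p pics; ls; cat > h.py <<'E'
import numpy as np, cv2
from bench import ctrl
def K(c):
    f=200/np.tan(np.radians(c["vertical_fov"])/2); return f,c["cx"],c["cy"]
def ray(c,u,v,z):
    f,cx,cy=K(c);E=np.array(c["extrinsics"]);R=E[:3,:3];t=E[:3,3]
    o=-R.T@t; d=R.T@np.array([(u-cx)/f,(v-cy)/f,1]); return o+d*(z-o[2])/d[2]
def proj(c,p):
    f,cx,cy=K(c);E=np.array(c["extrinsics"]);q=E[:3,:3]@np.array(p)+E[:3,3]
    return f*q[0]/q[2]+cx,f*q[1]/q[2]+cy
def cloud(c):
    f,cx,cy=K(c);E=np.array(c["extrinsics"]);Z=c["range_z"];v,u=np.mgrid[0:400,0:640]
    P=np.stack([(u-cx)/f*Z,(v-cy)/f*Z,Z],-1); return (P-E[:3,3])@E[:3,:3]
E
python3 - <<'E'
from h import *
import pickle
print(ctrl.sense())
for n in ["scene","top","wrist"]:
    c=ctrl.read_camera(n); cv2.imwrite(f"pics/{n}0.png",c["image"]); pickle.dump(c,open(f"{n}0.pkl","wb"))
    E=np.array(c["extrinsics"]); print(n,K(c),(-E[:3,:3].T@E[:3,3]).round(3), E[2,:3].round(2))
E
```

```text
pics
{'t': 0.0, 'joints': array([ 1.56511472e+00,  3.59385598e-01,  1.10451067e-02, -3.29137528e-04,
       -1.22408893e+00, -2.88078693e-01]), 'dq': array([-1.50011961e-03, -4.02639384e-05,  2.03520176e-04, -5.00763879e-04,
        1.22538700e-03, -6.14302098e-04]), 'joint_efforts': array([ 6.80249996e-04, -5.82713342e+01,  2.93061697e+01,  6.99723691e+00,
        7.02699821e-03, -1.52410912e-04]), 'ee_pos': array([0.19535414, 0.64560019, 0.22562132]), 'eef_rot': array([ 3.13993894e+00, -1.67364358e-04, -2.93872254e-01]), 'wrist_force': array([ 0.36584791, -0.0610542 ,  0.78857291]), 'ft_torque': array([-0.00289968,  0.00968942, -0.0123058 ]), 'gripper_width': 0.08763169039250392}
scene (np.float64(378.8754443436669), 320.29258391408933, 203.6632195507927) [ 1.398 -0.169  0.774] [-0.8   0.08 -0.59]
top (np.float64(406.7456982357591), 324.2811262095459, 201.7352921311225) [ 0.273 -0.078  1.498] [ 0.17  0.   -0.99]
wrist (np.float64(316.5558243585423), 319.06364380356735, 198.22147459958907) [0.263 0.624 0.383] [-0.25  0.07 -0.96]
```

View pics/scene0.png

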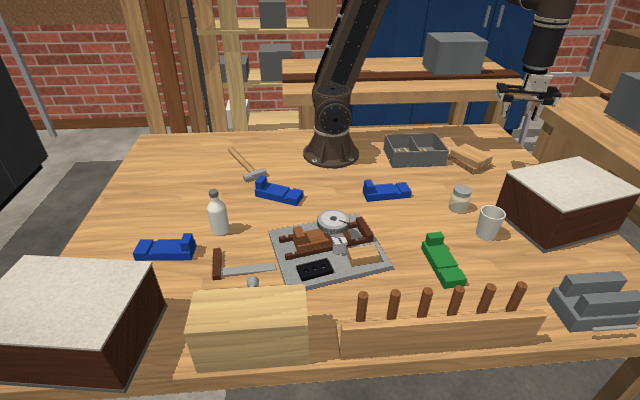

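View pics/top0.png

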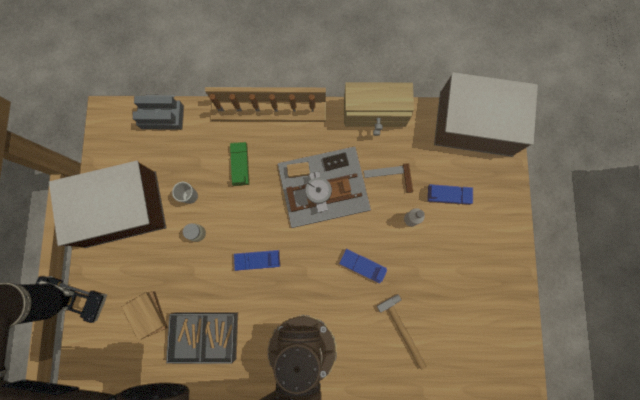

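The top view (up = +x, left = +y) shows the jig at about (323,188) with the wheel at (318,190). Shapes that look like the slide:
- blue at (258,260), (363,265) and (451,194)
- green at (239,163)
- brown wood on the jig's board, under the wheel, with its post near (345,187)

The brown one fits because it isn't blue or green and sits between the rails. I'll confirm it in an enlarged crop.

```bash
python3 - <<'E'
from h import *
import pickle
c=pickle.load(open("top0.pkl","rb")); s=pickle.load(open("scene0.pkl","rb"))
cv2.imwrite("pics/topc.png",cv2.resize(c["image"][135:240,260:430],None,fx=4.7,fy=4.7,interpolation=cv2.INTER_CUBIC))
cv2.imwrite("pics/scenec.png",cv2.resize(s["image"][195:295,260:400],None,fx=5.6,fy=5.6,interpolation=cv2.INTER_CUBIC))
P=cloud(c)
for uv in [(318,190),(345,187),(300,170),(320,207)]: print(uv,P[uv[1],uv[0]].round(4))
# disc top by height
sub=(P[...,2]>0.09)&(P[...,2]<0.11)&(abs(P[...,0]-ray(c,318,190,.1)[0])<.1)&(abs(P[...,1]-ray(c,318,190,.1)[1])<.1)
m=sub.astype(np.uint8); cn,_=cv2.findContours(m,cv2.RETR_EXTERNAL,cv2.CHAIN_APPROX_NONE)
k=max(cn,key=cv2.contourArea); e=cv2.fitEllipse(k); print(e,cv2.contourArea(k),np.median(P[sub][:,2]),ray(c,*e[0],.099))
E
```

```text
(318, 190) [ 0.553  -0.0549  0.1062]
(345, 187) [ 0.5702 -0.1507  0.0762]
(300, 170) [0.6404 0.0128 0.0435]
(320, 207) [ 0.4996 -0.0617  0.0639]
((318.180419921875, 189.5946044921875), (25.299070358276367, 25.541391372680664), 94.323486328125) 505.5 0.09966033462457616 [ 0.55588218 -0.05537566  0.099     ]
```

View pics/topc.png

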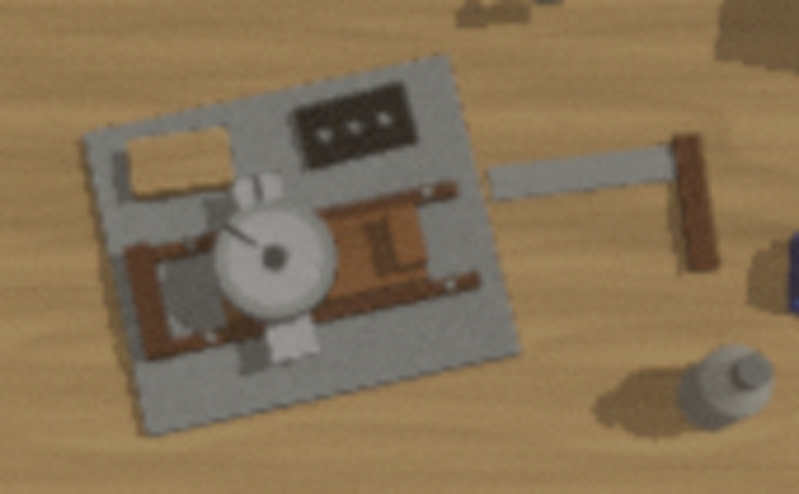

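View pics/scenec.png

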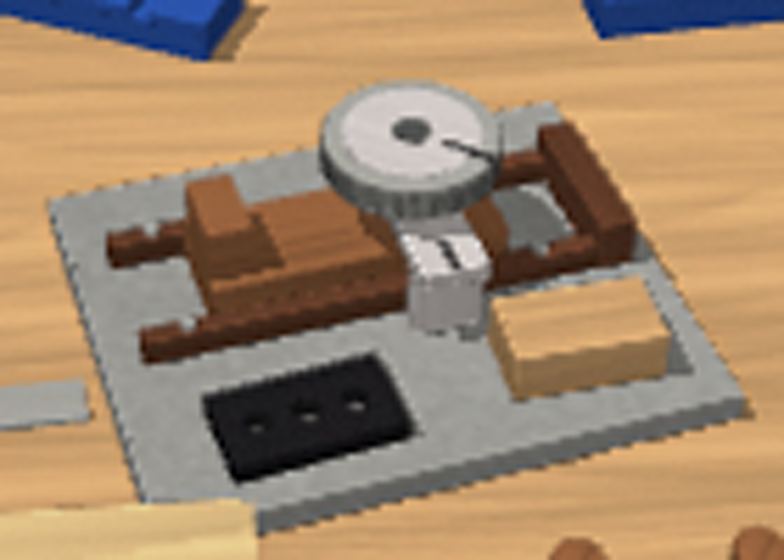

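The crop confirms the brown wooden slide: it lies between the dark rails under the bridge, with its post at the jig's -y end (crop (215,210) in the scene view). The wheel's line is about 45° anticlockwise from the bridge line. Next I'll measure the jig's pose and the wheel angle.

```bash
python3 - <<'E'
from h import *
import pickle
for n in ["top","scene"]:
    c=pickle.load(open(n+"0.pkl","rb")); P=cloud(c); im=c["image"]
    hsv=cv2.cvtColor(im,cv2.COLOR_BGR2HSV)
    roi=np.hypot(P[...,0]-.57,P[...,1]+.075)<.23
    # board top: height 12-24 mm, low saturation
    m=(roi&(P[...,2]>.011)&(P[...,2]<.12)&~((hsv[...,1]>75)&(P[...,2]<.016)))
    m=cv2.morphologyEx(m.astype(np.uint8),cv2.MORPH_OPEN,np.ones((3,3)))
    cn,_=cv2.findContours(m,cv2.RETR_EXTERNAL,cv2.CHAIN_APPROX_NONE); k=max(cn,key=cv2.contourArea)
    g=roi&(P[...,2]>.012)&(P[...,2]<.024)&(hsv[...,1]<60)
    q=P[g][:,:2].astype(np.float32); r=cv2.minAreaRect(q); print(n,"board",r,len(q),np.median(P[g][:,2]))
    w=roi&(P[...,2]>.093)&(P[...,2]<.112)
    q=P[w][:,:2].astype(np.float32); print(" wheel circle",cv2.minEnclosingCircle(q),q.mean(0),np.median(P[w][:,2]))
    # dark line on wheel top
    b=P[w][:,2]; V=hsv[...,2]
    d=w&(V<0.6*np.median(V[w])); 
    cen=q.mean(0) 
    D=P[d]; rr=np.hypot(D[:,0]-cen[0],D[:,1]-cen[1]); D=D[(rr>.018)&(rr<.045)]
    print(" line ang",np.degrees(np.arctan2(D[:,1]-cen[1],D[:,0]-cen[0])).round(0))
    p=roi&(P[...,2]>.071)&(P[...,2]<.08)&(P[...,1]<-.1)
    q=P[p][:,:2].astype(np.float32); print(" post",cv2.minAreaRect(q),np.median(P[p][:,2]))
    bd=roi&(P[...,2]>.06)&(P[...,2]<.07)&(hsv[...,1]<60)&(P[...,0]>.59)
    print(" bridge end mean",P[bd].mean(0), "dark",P[bd&(V<110)].mean(0))
    gl=(np.hypot(P[...,0]-.48,P[...,1]+.37)<.12)&(P[...,2]>.1); print(" glue",P[gl].mean(0),P[gl][:,2].max())
E
```

```text
top board ((0.5942571759223938, -0.10751816630363464), (0.2502608895301819, 0.36833056807518005), 12.879800796508789) 2843 0.018660894186111877
 wheel circle ((0.5564643740653992, -0.05525362491607666), 0.04672246798872948) [ 0.5557841  -0.05538546] 0.09976123589717731
 line ang []
 post ((0.5793505907058716, -0.1556176096200943), (0.04467713087797165, 0.023785756900906563), 13.738072395324707) 0.07597831271348296
 bridge end mean [ 0.61838804 -0.03978019  0.06592936] dark [ 0.61786625 -0.03944059  0.06710136]
 glue [ 0.46365326 -0.39378273  0.12468582] 0.15997789221934156
scene board ((0.588283896446228, -0.07113397121429443), (0.25166916847229004, 0.30061906576156616), 12.919415473937988) 2755 0.01704207842968387
 wheel circle ((0.5580949783325195, -0.05238571763038635), 0.04825732111930847) [ 0.56111205 -0.05382565] 0.09785630574710746
 line ang [ 72.  65.  68. -83.  66.  63.  65.  65. -78.  56.  64. -71.  61. -64.
  55.  46. -50. -48.  36.  40. -37. -34.  23.  27.  29. -26. -22. -18.
  -6.  -2.   6.  13. -14.  -6.  -3.]
 post ((0.5789393186569214, -0.15279550850391388), (0.046170320361852646, 0.024452706798911095), 11.887004852294922) 0.07474536942689955
 bridge end mean [ 0.61130283 -0.04170097  0.06456504] dark [ 0.61331935 -0.04049533  0.06533532]
 glue [ 0.47447719 -0.39358642  0.12349347] 0.15091407388366312
```

Measured:
- **Wheel axis:** about (0.557, -0.0545), from the circle fit (radius 46–47 mm, as given).
- **Jig yaw:** 12.9°, from a board fit of 251×300 mm, which matches.
- **Post:** 76 mm high, centred near (0.580, -0.155), as expected.
- **Wheel angle:** about 42° now, so roughly 678° to go.

My plan is three orbiting strokes of about 226°, with the shut fingers' flat side against the rim. I'll work out the approach now.

```bash
cat >> h.py <<'E'
from scipy.spatial.transform import Rotation as Ro
C=np.array([.557,-.0545]); JY=np.radians(12.9)
def cur():
    s=ctrl.sense(); return s,np.array(s["ee_pos"]),Ro.from_euler("xyz",s["eef_rot"])
def rel(p,yawdeg):
    s,p0,R0=cur(); d=R0.inv().apply(np.array(p)-p0)*1000
    y0=np.degrees(s["eef_rot"][2]); return d.round(1), round(-(yawdeg-y0),1)
def st():
    s=ctrl.sense(); p=s["ee_pos"]; v=p[:2]-C
    print("t",round(s["t"],2),"p",p.round(4),"rot",np.degrees(s["eef_rot"]).round(1),"F",s["wrist_force"].round(1),"r",round(np.hypot(*v)*1000,1),"phi",round(np.degrees(np.arctan2(v[1],v[0])),1),"q",np.round(s["joints"],2),"w",round(s["gripper_width"],4))
E
python3 - <<'E'
from h import *
import pickle
P=cloud(pickle.load(open("top0.pkl","rb")))
print("box h",P[200,100],P[235,145]); st()
print(rel([.637,-.0545,.227],-180))
print(rel([.637,-.0545,.150],-180))
E
```

```text
box h [0.50623454 0.67362715 0.15803437] [ 0.4036991   0.58617057 -0.00548986]
t 0.15 p [0.1954 0.6457 0.2259] rot [179.9  -0.  -16.8] F [ 0.6 -0.   0.4] r 788.1 phi 117.3 q [ 1.57  0.36  0.01 -0.   -1.22 -0.29] w 0.088
(array([ 6.255e+02,  5.423e+02, -4.000e-01]), np.float64(163.2))
(array([625.5, 542.2,  76.6]), np.float64(163.2))
```

Call:
jog_arm --increments '[30,26,0,0,0,8,0,75,65,0,0,0,18,0,120,104,0,0,0,28,0,165,143,0,0,0,38,0,210,182,0,0,0,48,0,255,221,0,0,0,58,0,300,260,0,0,0,68,0,345,299,0,0,0,78,0,390,338,0,0,0,88,0,435,377,0,0,0,98,0,480,416,0,0,0,108,0,525,455,0,0,0,118,0]' --squeeze 10

```text
t: 1.65
ee_pos: [0.567, 0.0567, 0.2266]
eef_rot: [-3.142, 0.0, -2.359]
wrist_force: [1.5, 0.4, 0.9]
gripper_width: 0.0003
```

```bash
python3 - <<'E'
from h import *
st(); print(rel([.637,-.0545,.150],-180))
E
```

```text
t 1.65 p [0.567  0.0567 0.2266] rot [-180.     0.  -135.2] F [1.5 0.4 0.9] r 111.7 phi 84.9 q [ 0.44  0.19 -0.22 -0.   -1.16 -1.23] w 0.0003
(array([  28.8, -128.3,   76.6]), np.float64(44.8))
```

Call:
jog_arm --increments '[7,-32,5,0,0,9,0,14,-64,10,0,0,18,0,21,-96,20,0,0,27,0,29,-128,40,0,0,36,0,29,-128,60,0,0,45,0,29,-128,77,0,0,45,0,29,-128,77,0,0,45,0]'

```text
t: 2.52
ee_pos: [0.6355, -0.0522, 0.148]
eef_rot: [-3.141, -0.003, -3.135]
wrist_force: [-0.1, -0.8, 0.5]
gripper_width: 0.0005
```

```bash
python3 - <<'E'
from h import *
st(); print(rel([.637,-.0545,.084],-180))
c=ctrl.read_camera("wrist"); cv2.imwrite("pics/w1.png",c["image"])
P=cloud(c); w=(P[...,2]>.094)&(P[...,2]<.104)&(np.hypot(P[...,0]-C[0],P[...,1]-C[1])<.06)
print(proj(c,[*C,.0985]),cv2.minEnclosingCircle(P[w][:,:2].astype(np.float32)),P[w].mean(0))
E
```

```text
t 2.52 p [ 0.6355 -0.0522  0.148 ] rot [-180.    -0.2 -179.6] F [-0.1 -0.8  0.5] r 78.6 phi 1.7 q [ 0.22  0.36 -0.18 -0.   -1.04 -1.79] w 0.0005
(array([-1.7, -2.3, 64. ]), np.float64(0.4))
(np.float64(318.62883223122117), np.float64(98.77722200998666)) ((0.55733722448349, -0.05648414418101311), 0.0470399484038353) [ 0.55534944 -0.05643228  0.09849405]
```

View pics/w1.png

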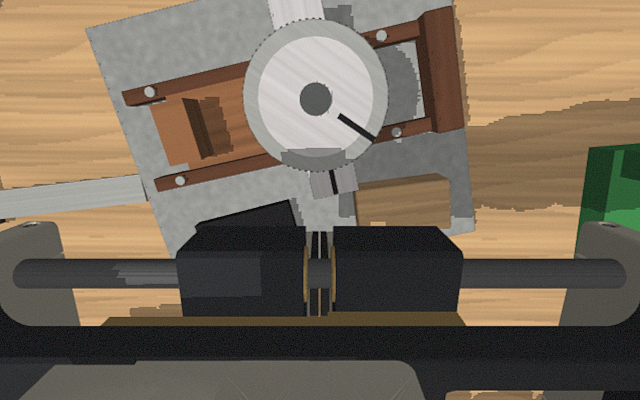

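The wrist view shows the wheel at (316,95) with its black line running from (340,116) to (374,139). The bridge line is at (334,183), and the fingers are at the bottom around (320,240). I'll compute the angle and check the finger heights.

```bash
cat >> h.py <<'E'
def wheelang(c,ztop,Cc=None,save=None):
    """line angle seen on the disc, jig frame, deg"""
    Cc=C if Cc is None else Cc
    g=cv2.cvtColor(c["image"],cv2.COLOR_BGR2GRAY)
    best=[]
    A=np.arange(0,360,1.0); prof=[]
    for a in A:
        v=[]
        for r in np.linspace(.020,.034,15):
            u=proj(c,[Cc[0]+r*np.cos(np.radians(a)),Cc[1]+r*np.sin(np.radians(a)),ztop])
            i,j=int(round(u[1])),int(round(u[0]))
            if 0<=i<400 and 0<=j<640: v.append(g[i,j])
        prof.append(np.mean(v) if len(v)>8 else 255)
    prof=np.array(prof); m=prof.argmin(); k=np.where(prof<prof.min()+25)[0]
    return A[m]-np.degrees(JY), A[k]-np.degrees(JY), prof.min()
E
python3 - <<'E'
from h import *
c=ctrl.read_camera("wrist")
for Cc in [C,np.array([.5565,-.0562])]: print(wheelang(c,.0985,Cc))
p=cloud(c); 
for u,v in [(240,235),(240,228),(312,235),(320,235),(320,260),(310,232),(328,250),(240,290)]: print(u,v,p[v,u].round(4))
u=ctrl.read_camera("scene");cv2.imwrite("pics/s1.png",cv2.resize(u["image"][130:290,260:420],None,fx=3.7,fy=3.7,interpolation=cv2.INTER_CUBIC))
E
```

```text
(np.float64(43.1), array([38.1, 39.1, 40.1, 41.1, 42.1, 43.1, 44.1]), np.float64(29.266666666666666))
(np.float64(45.1), array([40.1, 41.1, 42.1, 43.1, 44.1, 45.1]), np.float64(28.266666666666666))
240 235 [ 0.5982 -0.0751  0.2271]
240 228 [ 0.5982 -0.0765  0.2215]
312 235 [ 0.6268 -0.0573  0.1553]
320 235 [ 0.6819 -0.0526  0.0174]
320 260 [ 0.6044 -0.0535  0.2291]
310 232 [ 0.6254 -0.0583  0.1545]
328 250 [ 0.6268 -0.0496  0.1736]
240 290 [ 0.6087 -0.0733  0.2372]
```

View pics/s1.png

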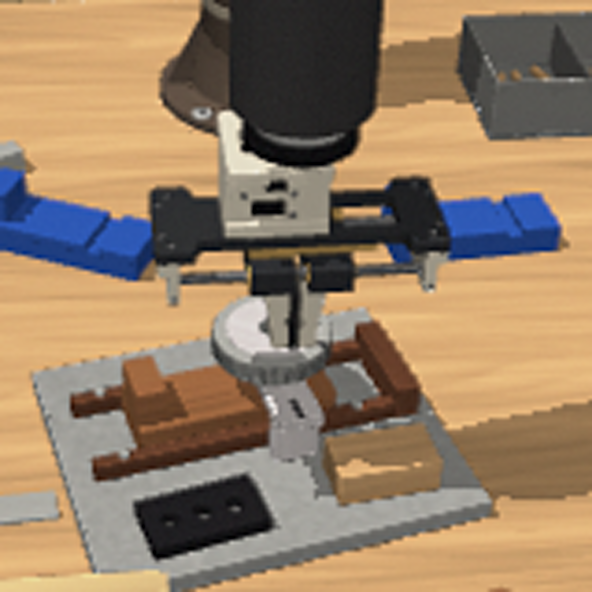

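The wheel stands at about 42°. The finger's front face is about 9 mm ahead of the TCP, so contact should come at r ≈ 55 mm. Lowering beside the rim and closing in.

```bash
sed -i 's/C=np.array(\[.557,-.0545\])/C=np.array([.557,-.0555])/' h.py; python3 - <<'E'
from h import *
st(); print(rel([.616,-.0555,.085],-180))
E
```

```text
t 2.67 p [ 0.637  -0.0519  0.1506] rot [-1.800e+02  1.000e-01 -1.797e+02] F [-0.4  0.2 -0.1] r 80.1 phi 2.6 q [ 0.22  0.35 -0.17  0.   -1.04 -1.79] w 0.0002
(array([21.1, -3.5, 65.6]), np.float64(0.3))
```

Call:
jog_arm --increments '[-2,2,16,0,0,0.4,0,-2,3,40,0,0,0.4,0,-2,3,63,0,0,0.4,0,5,3,63,0,0,0.4,0,12,3,63,0,0,0.4,0,18,3,63,0,0,0.4,0,18,3,63,0,0,0.4,0]'

```text
t: 3.55
ee_pos: [0.6185, -0.0492, 0.0876]
eef_rot: [3.141, 0.002, 3.138]
wrist_force: [-0.4, 0.9, 0.2]
gripper_width: 0.0007
```

```bash
python3 - <<'E'
from h import *
st(); print(rel([.612,-.0555,.085],-180))
E
```

```text
t 3.55 p [ 0.6185 -0.0492  0.0876] rot [1.800e+02 1.000e-01 1.798e+02] F [-0.4  0.9  0.2] r 61.8 phi 5.8 q [ 0.23  0.39 -0.29  0.   -0.89 -1.81] w 0.0007
(array([ 6.5, -6.3,  2.6]), np.float64(359.8))
```

Call:
jog_arm --increments '[2,-6,2,0,0,0,0,4,-6,2,0,0,0,0,6,-6,2,0,0,0,0,7,-6,2,0,0,0,0,7,-6,2,0,0,0,0]'

```text
t: 4.18
ee_pos: [0.6133, -0.0551, 0.0848]
eef_rot: [3.141, 0.003, 3.138]
wrist_force: [6.6, -0.4, -3.8]
gripper_width: 0.0005
```

```bash
python3 - <<'E'
from h import *
st()
E
```

```text
t 4.17 p [ 0.6133 -0.0551  0.0848] rot [180.    0.2 179.8] F [ 6.6 -0.4 -3.8] r 56.3 phi 0.4 q [ 0.23  0.38 -0.3   0.   -0.88 -1.8 ] w 0.0005
```

Contact at r ≈ 56 mm with 6.6 N on the fingers, as expected. First part of stroke 1 is 54°, then I'll check the wheel followed.

Call:
jog_arm --increments '[1.7,8.4,0,0,0,-9,0,3.6,16.5,0,0,0,-18,0,6.8,24.3,0,0,0,-27,0,11.2,31.4,0,0,0,-36,0,16.7,37.8,0,0,0,-45,0,23.1,43.3,0,0,0,-54,0,23.1,43.3,0,0,0,-54,0]'

```text
t: 5.05
ee_pos: [0.5903, -0.0099, 0.0853]
eef_rot: [-3.14, 0.004, -2.2]
wrist_force: [3.6, 6.6, -0.4]
gripper_width: 0.0005
```

```bash
python3 - <<'E'
from h import *
st()
c=ctrl.read_camera("wrist"); cv2.imwrite("pics/w2.png",c["image"])
print(wheelang(c,.099))
E
```

```text
t 5.05 p [ 0.5903 -0.0099  0.0853] rot [-179.9    0.2 -126. ] F [ 3.6  6.6 -0.4] r 56.5 phi 53.8 q [ 0.31  0.35 -0.36 -0.   -0.86 -0.94] w 0.0005
(np.float64(96.1), array([ 96.1,  97.1,  98.1,  99.1, 100.1, 101.1, 102.1]), np.float64(24.666666666666668))
```

View pics/w2.png

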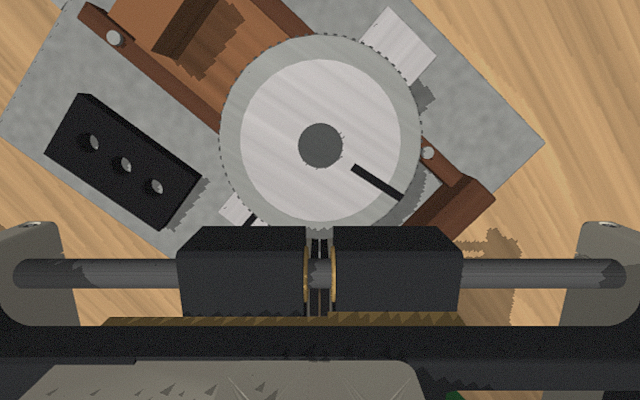

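The wheel's line moved from about 42° to 98° for a 54° orbit, so there's no slip, and the force is about 7 N. Carrying on.

Call:
jog_arm --increments '[0.7,8.4,0,0,0,-9,0,2.6,16.7,0,0,0,-18,0,5.9,24.5,0,0,0,-27,0,10.3,31.7,0,0,0,-36,0,15.8,38.2,0,0,0,-45,0,22.3,43.7,0,0,0,-54,0,29.5,48.1,0,0,0,-63,0,37.3,51.4,0,0,0,-72,0,45.6,53.3,0,0,0,-81,0,54,54,0,0,0,-90,0,62.4,53.3,0,0,0,-99,0,70.7,51.4,0,0,0,-108,0]'

```text
t: 6.6
ee_pos: [0.5032, -0.0383, 0.0852]
eef_rot: [3.141, 0.003, -0.313]
wrist_force: [-8.1, 4.7, 11.1]
gripper_width: 0.0005
```

```bash
python3 - <<'E'
from h import *
st()
c=ctrl.read_camera("wrist"); cv2.imwrite("pics/w3.png",c["image"])
print(wheelang(c,.100))
E
```

```text
t 6.6 p [ 0.5032 -0.0383  0.0852] rot [180.    0.2 -17.9] F [-8.1  4.7 11.1] r 56.5 phi 162.3 q [ 0.31  0.23 -0.54 -0.   -0.81  0.95] w 0.0005
(np.float64(206.1), array([206.1, 207.1, 208.1, 209.1, 210.1, 211.1]), np.float64(24.066666666666666))
```

Call:
jog_arm --increments '[0.7,8.4,0,0,0,-9,0,2.6,16.7,0,0,0,-18,0,5.9,24.5,0,0,0,-27,0,10.3,31.7,0,0,0,-36,0,15.8,38.2,0,0,0,-45,0,22.3,43.7,0,0,0,-54,0,29.5,48.1,0,0,0,-63,0,37.3,51.4,0,0,0,-72,0,45.6,53.3,0,0,0,-81,0,54,54,0,0,0,-90,0,54,54,0,0,0,-90,0]'

```text
t: 8.02
ee_pos: [0.5392, -0.1086, 0.0851]
eef_rot: [-3.141, 0.003, 1.255]
wrist_force: [-1.9, -9.2, 5.4]
gripper_width: 0.0007
```

```bash
python3 - <<'E'
from h import *
st()
c=ctrl.read_camera("wrist"); cv2.imwrite("pics/w4.png",c["image"])
print(wheelang(c,.101))
E
```

```text
t 8.03 p [ 0.5392 -0.1086  0.0851] rot [-180.     0.2   71.9] F [-1.9 -9.2  5.4] r 56.0 phi -108.5 q [ 0.16  0.29 -0.45  0.   -0.83  2.66] w 0.0007
(np.float64(297.1), array([292.1, 293.1, 294.1, 295.1, 296.1, 297.1]), np.float64(25.533333333333335))
```

Wheel at about 296°. Backing off and orbiting back clear of the rim to φ ≈ 40° for the next bite.

Call:
jog_arm --increments '[-14,0,0,0,0,0,0,-13,-11.8,0,0,0,10,0,-9.9,-23.3,0,0,0,20,0,-4.9,-34,0,0,0,30,0,1.9,-43.7,0,0,0,40,0,10.3,-52.1,0,0,0,50,0,20,-58.9,0,0,0,60,0,30.7,-63.9,0,0,0,70,0,42.2,-67,0,0,0,80,0,54,-68,0,0,0,90,0,65.8,-67,0,0,0,100,0,72.7,-65.4,0,0,0,106,0]'

```text
t: 9.57
ee_pos: [0.5002, -0.017, 0.0844]
eef_rot: [-3.141, 0.0, -0.602]
wrist_force: [0.0, 0.1, 0.2]
gripper_width: 0.0006
```

Call:
jog_arm --increments '[1,-11.8,0,0,0,10,0,4.1,-23.3,0,0,0,20,0,9.1,-34,0,0,0,30,0,15.9,-43.7,0,0,0,40,0,24.3,-52.1,0,0,0,50,0,34,-58.9,0,0,0,60,0,44.7,-63.9,0,0,0,70,0,56.2,-67,0,0,0,80,0,68,-68,0,0,0,90,0,79.8,-67,0,0,0,100,0,86.7,-65.4,0,0,0,106,0,86.7,-65.4,0,0,0,106,0]'

```text
t: 11.08
ee_pos: [0.6086, -0.0125, 0.0842]
eef_rot: [3.141, -0.0, -2.448]
wrist_force: [-0.7, -0.0, 0.1]
gripper_width: 0.0003
```

```bash
python3 - <<'E'
from h import *
st()
c=ctrl.read_camera("wrist"); cv2.imwrite("pics/w5.png",c["image"])
print(wheelang(c,.1015)); st()
E
```

```text
t 11.07 p [ 0.6086 -0.0125  0.0842] rot [ 180.    -0.  -140.2] F [-0.7 -0.   0.1] r 67.2 phi 39.8 q [ 0.3   0.38 -0.32 -0.   -0.88 -1.18] w 0.0003
(np.float64(297.1), array([292.1, 293.1, 294.1, 295.1, 296.1, 297.1]), np.float64(32.333333333333336))
t 11.12 p [ 0.6085 -0.0123  0.0842] rot [ 180.    -0.  -140.1] F [-0.6  0.2  0.3] r 67.2 phi 40.0 q [ 0.3   0.38 -0.32 -0.   -0.88 -1.17] w 0.0008
```

View pics/w5.png

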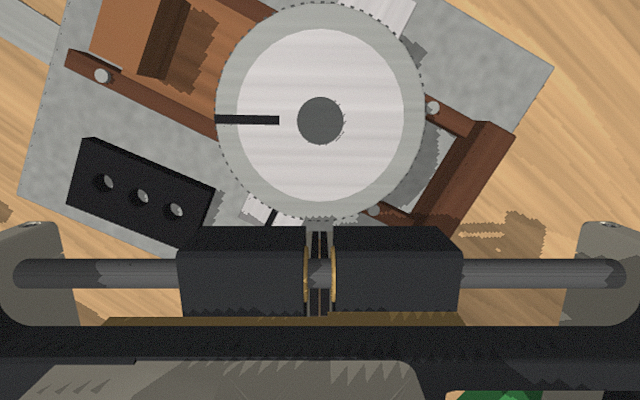

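Retreating didn't disturb the wheel (line at (216–280,120), about 295°). Stroke 2.

Call:
jog_arm --increments '[8,0,0,0,0,0,0,13.5,0,0,0,0,0,0,14.2,8.4,0,0,0,-9,0,16.1,16.6,0,0,0,-18,0,19.4,24.4,0,0,0,-27,0,23.8,31.6,0,0,0,-36,0,29.2,38,0,0,0,-45,0,35.6,43.4,0,0,0,-54,0,42.8,47.8,0,0,0,-63,0,50.6,51.1,0,0,0,-72,0,58.8,53,0,0,0,-81,0,67.2,53.7,0,0,0,-90,0]'

```text
t: 12.62
ee_pos: [0.5215, -0.0119, 0.0853]
eef_rot: [-3.14, 0.002, -0.87]
wrist_force: [-8.4, 11.8, 11.4]
gripper_width: 0.0007
```

Call:
jog_arm --increments '[0.7,8.4,0,0,0,-9,0,2.6,16.7,0,0,0,-18,0,5.9,24.5,0,0,0,-27,0,10.3,31.7,0,0,0,-36,0,15.8,38.2,0,0,0,-45,0,22.3,43.7,0,0,0,-54,0,29.5,48.1,0,0,0,-63,0,37.3,51.4,0,0,0,-72,0,45.6,53.3,0,0,0,-81,0,54,54,0,0,0,-90,0,62.4,53.3,0,0,0,-99,0,70.7,51.4,0,0,0,-108,0]'

```text
t: 14.12
ee_pos: [0.5263, -0.1026, 0.0852]
eef_rot: [-3.14, 0.003, 1.014]
wrist_force: [-5.4, -6.1, 7.8]
gripper_width: 0.0005
```

```bash
python3 - <<'E'
from h import *
c=ctrl.read_camera("wrist"); cv2.imwrite("pics/w6.png",c["image"])
print(wheelang(c,.1035)); st()
E
```

```text
(np.float64(131.1), array([130.1, 131.1, 132.1, 133.1, 134.1, 135.1, 136.1, 137.1]), np.float64(22.133333333333333))
t 14.18 p [ 0.5273 -0.1031  0.0852] rot [-179.9    0.2   58.6] F [-3.7 -8.8  8.7] r 56.1 phi -122.0 q [ 0.17  0.27 -0.47  0.   -0.83  2.42] w 0.0002
```

Wheel at 360+134 = 494°, so 226° remain. Backing off and returning 212° to φ ≈ 26°.

Call:
jog_arm --increments '[-14,0,0,0,0,0,0,-13,-11.8,0,0,0,10,0,-9.9,-23.3,0,0,0,20,0,-4.9,-34,0,0,0,30,0,1.9,-43.7,0,0,0,40,0,10.3,-52.1,0,0,0,50,0,20,-58.9,0,0,0,60,0,30.7,-63.9,0,0,0,70,0,42.2,-67,0,0,0,80,0,54,-68,0,0,0,90,0,65.8,-67,0,0,0,100,0,72.7,-65.4,0,0,0,106,0]'

```text
t: 15.68
ee_pos: [0.5117, -0.0043, 0.0846]
eef_rot: [-3.141, 0.0, -0.846]
wrist_force: [0.1, 0.2, 0.6]
gripper_width: 0.0003
```

Call:
jog_arm --increments '[1,-11.8,0,0,0,10,0,4.1,-23.3,0,0,0,20,0,9.1,-34,0,0,0,30,0,15.9,-43.7,0,0,0,40,0,24.3,-52.1,0,0,0,50,0,34,-58.9,0,0,0,60,0,44.7,-63.9,0,0,0,70,0,56.2,-67,0,0,0,80,0,68,-68,0,0,0,90,0,79.8,-67,0,0,0,100,0,86.7,-65.4,0,0,0,106,0,86.7,-65.4,0,0,0,106,0]'

```text
t: 17.18
ee_pos: [0.6181, -0.0262, 0.0845]
eef_rot: [3.141, 0.0, -2.692]
wrist_force: [-0.1, 0.3, 0.2]
gripper_width: 0.0006
```

```bash
python3 - <<'E'
from h import *
c=ctrl.read_camera("wrist"); cv2.imwrite("pics/w7.png",c["image"])
print(wheelang(c,.1035)); st()
E
```

```text
(np.float64(137.1), array([132.1, 133.1, 134.1, 135.1, 136.1, 137.1, 138.1]), np.float64(34.6))
t 17.23 p [ 0.618  -0.0259  0.0845] rot [ 180.    -0.  -154.1] F [-0.1 -0.5 -0.5] r 67.8 phi 25.9 q [ 0.27  0.39 -0.29 -0.   -0.89 -1.39] w 0.0005
```

View pics/w7.png

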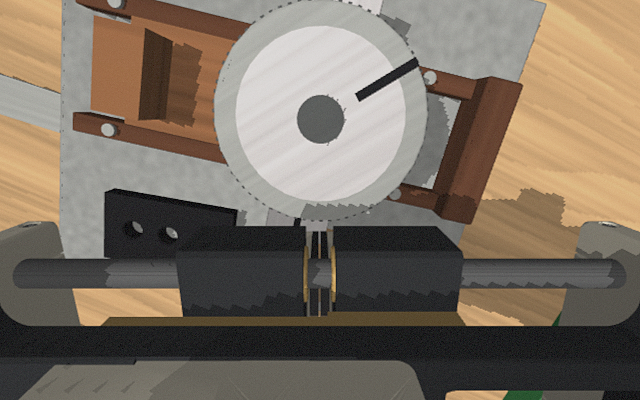

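The line points at (417,62), about 135°, giving 495°. Stroke 3 covers the remaining 225°: 90°, then 108°, then the remainder after a look.

Call:
jog_arm --increments '[8,0,0,0,0,0,0,14,0,0,0,0,0,0,14.7,8.4,0,0,0,-9,0,16.6,16.6,0,0,0,-18,0,19.9,24.4,0,0,0,-27,0,24.3,31.6,0,0,0,-36,0,29.7,38,0,0,0,-45,0,36.1,43.4,0,0,0,-54,0,43.3,47.8,0,0,0,-63,0,51.1,51.1,0,0,0,-72,0,59.3,53,0,0,0,-81,0,67.7,53.7,0,0,0,-90,0]'

```text
t: 18.73
ee_pos: [0.5339, -0.0042, 0.0854]
eef_rot: [-3.138, 0.002, -1.114]
wrist_force: [-6.3, 14.1, 9.8]
gripper_width: 0.0003
```

Call:
jog_arm --increments '[0.7,8.4,0,0,0,-9,0,2.6,16.7,0,0,0,-18,0,5.9,24.5,0,0,0,-27,0,10.3,31.7,0,0,0,-36,0,15.8,38.2,0,0,0,-45,0,22.3,43.7,0,0,0,-54,0,29.5,48.1,0,0,0,-63,0,37.3,51.4,0,0,0,-72,0,45.6,53.3,0,0,0,-81,0,54,54,0,0,0,-90,0,62.4,53.3,0,0,0,-99,0,70.7,51.4,0,0,0,-108,0]'

```text
t: 20.23
ee_pos: [0.5159, -0.0941, 0.0849]
eef_rot: [-3.14, 0.004, 0.77]
wrist_force: [-6.5, -3.8, 8.9]
gripper_width: 0.0006
```

```bash
python3 - <<'E'
from h import *
c=ctrl.read_camera("wrist"); cv2.imwrite("pics/w8.png",c["image"])
print(wheelang(c,.1055)); st()
E
```

```text
(np.float64(330.1), array([325.1, 326.1, 327.1, 328.1, 329.1, 330.1, 331.1]), np.float64(35.666666666666664))
t 20.27 p [ 0.5167 -0.0946  0.085 ] rot [-179.9    0.2   44.6] F [-6.3 -6.6  9.4] r 56.2 phi -135.8 q [ 0.19  0.26 -0.5   0.   -0.82  2.15] w 0.0007
```

View pics/w8.png

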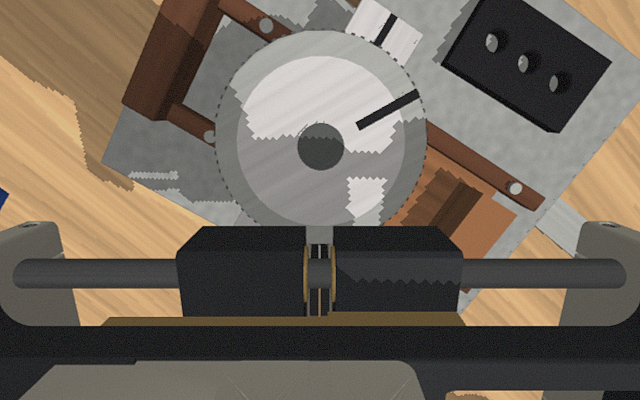

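The wheel's line is at about 329° with the bridge line at (388,22), so 31° to go. Finishing that, then backing off.

Call:
jog_arm --increments '[0.9,9.7,0,0,0,-10.3,0,3.5,19.1,0,0,0,-20.7,0,7.7,27.8,0,0,0,-31,0,7.7,27.8,0,0,0,-31,0,0.8,31.9,0,0,0,-31,0,-6,36,0,0,0,-31,0,-6,36,0,0,0,-31,0]'

```text
t: 21.15
ee_pos: [0.5388, -0.1232, 0.0845]
eef_rot: [-3.142, -0.0, 1.304]
wrist_force: [-0.3, -0.1, -0.3]
gripper_width: 0.0004
```

```bash
python3 - <<'E'
from h import *
c=ctrl.read_camera("wrist"); cv2.imwrite("pics/w9.png",c["image"])
print(wheelang(c,.106)); st()
E
```

```text
(np.float64(2.0999999999999996), array([-2.9, -1.9, -0.9,  0.1,  1.1,  2.1,  3.1]), np.float64(38.46666666666667))
t 21.2 p [ 0.539  -0.1229  0.0845] rot [-180.    -0.    74.7] F [-0.5  0.1 -0.5] r 69.8 phi -104.9 q [ 0.13  0.3  -0.44 -0.   -0.83  2.75] w 0.0
```

View pics/w9.png

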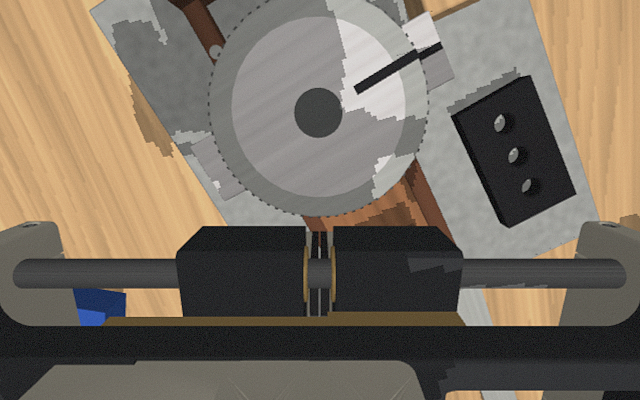

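The wheel's line meets the bridge's line at (428,50): two turns, with the reading at 0±3°. Now going round behind the post, with the fingers' -x face towards jig +y.

```bash
python3 - <<'E'
from h import *
yd=np.array([-np.sin(JY),np.cos(JY)]); p=C-.150*yd; print(p)
print(rel([*p,.14],-77.1)); print(rel([*p,.054],-77.1))
E
```

```text
[ 0.59048752 -0.20171418]
(array([-62.5,  70.4, -55.5]), np.float64(151.8))
(array([-62.5,  70.4,  30.5]), np.float64(151.8))
```

Call:
jog_arm --increments '[-5,0,-30,0,0,0,0,-15,5,-55,0,0,10,0,-25,15,-55,0,0,20,0,-35,25,-55,0,0,30,0,-45,40,-55,0,0,40,0,-55,55,-55,0,0,50,0,-62.5,70.5,-55,0,0,60,0,-62.5,70.5,-55,0,0,70,0,-62.5,70.5,-55,0,0,80,0,-62.5,70.5,-55,0,0,90,0,-62.5,70.5,-55,0,0,100,0,-62.5,70.5,-55,0,0,110,0]'

```text
t: 22.7
ee_pos: [0.5909, -0.2012, 0.1393]
eef_rot: [-3.142, 0.0, -0.62]
wrist_force: [0.9, -0.5, 0.5]
gripper_width: 0.0005
```

```bash
python3 - <<'E'
from h import *
yd=np.array([-np.sin(JY),np.cos(JY)]); p=C-.150*yd; st()
print(rel([*p,.14],-77.1)); print(rel([*p,.054],-77.1))
E
```

```text
t 22.7 p [ 0.5909 -0.2012  0.1393] rot [-180.     0.   -35.5] F [ 0.9 -0.5  0.5] r 149.6 phi -76.9 q [-0.02  0.34 -0.22 -0.   -1.01  0.97] w 0.0005
(array([-0.1,  0.6, -0.7]), np.float64(41.6))
(array([-0. ,  0.6, 85.3]), np.float64(41.6))
```

Call:
jog_arm --increments '[0,0.6,0,0,0,10,0,0,0.6,0,0,0,20,0,0,0.6,0,0,0,30,0,0,0.6,0,0,0,40,0,0,0.6,0,0,0,41.6,0,0,0.6,0,0,0,41.6,0]'

```text
t: 23.45
ee_pos: [0.5906, -0.202, 0.1395]
eef_rot: [3.142, 0.0, -1.338]
wrist_force: [-0.8, -0.1, -0.8]
gripper_width: -0.0001
```

```bash
python3 - <<'E'
from h import *
st()
for n in ["scene","wrist"]:
    c=ctrl.read_camera(n); im=c["image"]
    if n=="scene": im=cv2.resize(im[150:290,260:400],None,fx=4.2,fy=4.2,interpolation=cv2.INTER_CUBIC)
    cv2.imwrite(f"pics/a_{n}.png",im)
t=ctrl.read_camera("top"); cv2.imwrite("pics/a_top.png",cv2.resize(t["image"][135:240,260:430],None,fx=4.7,fy=4.7,interpolation=cv2.INTER_CUBIC))
E
```

```text
t 23.45 p [ 0.5906 -0.202   0.1395] rot [180.    0.  -76.6] F [-0.8 -0.1 -0.8] r 150.3 phi -77.1 q [-0.02  0.34 -0.22 -0.   -1.01  0.25] w -0.0001
```

View pics/a_scene.png

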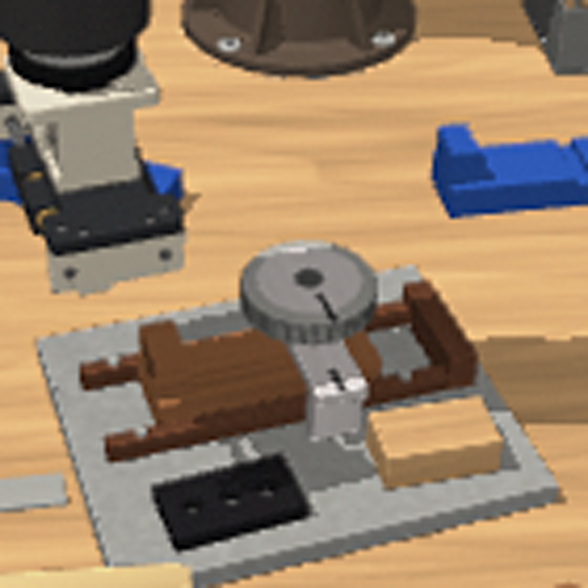

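```bash
python3 - <<'E'
from h import *
c=ctrl.read_camera("scene"); 
for p in ([.5906,-.202,.1395],[.5906,-.202,.2],[.5825,-.1676,.061]):
    u=proj(c,p); print(u,(u[0]-260)*4.2,(u[1]-150)*4.2)
E
```

```text
(np.float64(280.05996665573355), np.float64(216.4731819452739)) 84.2518599540809 279.1873641701504
(np.float64(278.80075014447414), np.float64(198.2038968958396)) 78.96315060679137 202.4563669625263
(np.float64(293.7049725925976), np.float64(235.83473226766398)) 141.56088488890987 360.50587552418875
```

View pics/a_wrist.png

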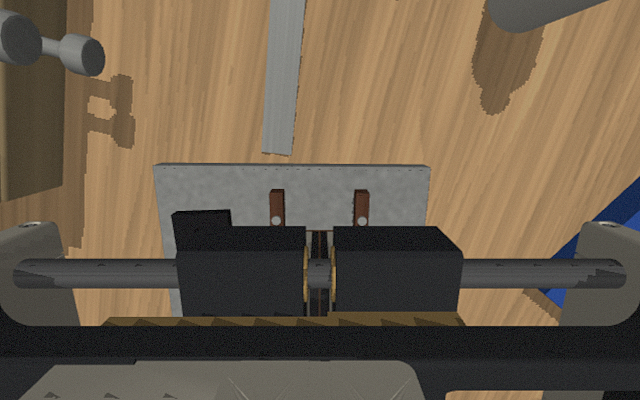

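View pics/a_top.png

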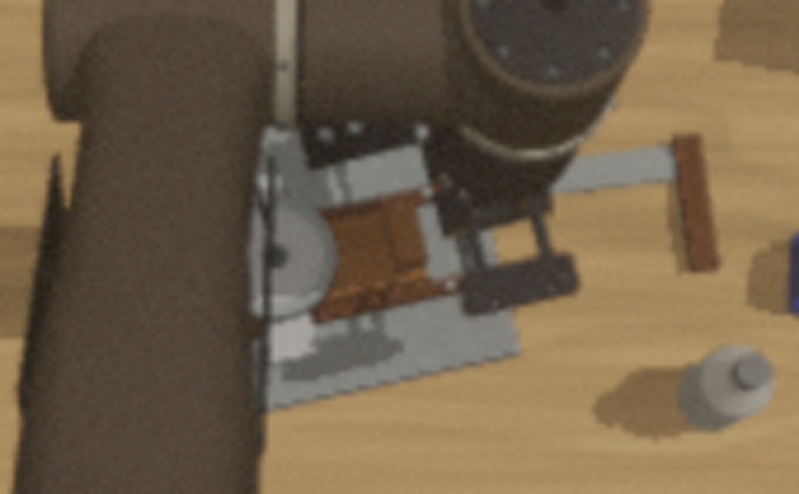

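The fingers line up between the rails (rails at px 277 and 361, seam at 319), the slide hasn't moved, and the lines still meet. Lowering behind the post and approaching.

Call:
jog_arm --increments '[0,0,30,0,0,0,0,0,0,60,0,0,0,0,0,0,85,0,0,0,0,-8,0,85,0,0,0,0,-16,0,85,0,0,0,0,-22,0,85,0,0,0,0,-22,0,85,0,0,0,0]'

```text
t: 24.52
ee_pos: [0.586, -0.1801, 0.0557]
eef_rot: [-3.14, -0.0, -1.34]
wrist_force: [0.3, -0.2, -0.3]
gripper_width: 0.0007
```

```bash
python3 - <<'E'
from h import *
st(); yd=np.array([-np.sin(JY),np.cos(JY)]);p=cur()[1][:2]; print("jig y",(p-C)@yd,"jig x",(p-C)@[np.cos(JY),np.sin(JY)])
E
```

```text
t 24.52 p [ 0.586  -0.1801  0.0557] rot [-179.9   -0.   -76.8] F [ 0.3 -0.2 -0.3] r 127.9 phi -76.9 q [ 0.02  0.41 -0.33  0.   -0.82  0.21] w 0.0007
jig y -0.12794534671224547 jig x 0.00047753123757123407
```

Call:
jog_arm --increments '[-3,0,0,0,0,0,0,-7,0,0,0,0,0,0,-11,0,0,0,0,0,0,-15,0,0,0,0,0,0,-19,0,0,0,0,0,0,-23,0,0,0,0,0,0,-27,0,0,0,0,0,0,-31,0,0,0,0,0,0,-35,0,0,0,0,0,0,-39,0,0,0,0,0,0,-43,0,0,0,0,0,0,-43,0,0,0,0,0,0]'

```text
t: 26.02
ee_pos: [0.5762, -0.1389, 0.0551]
eef_rot: [-3.141, -0.001, -1.341]
wrist_force: [0.8, -2.2, 3.2]
gripper_width: 0.0005
```

```bash
python3 - <<'E'
from h import *
st(); yd=np.array([-np.sin(JY),np.cos(JY)]);p=cur()[1][:2]; print("jig y",(p-C)@yd,"jig x",(p-C)@[np.cos(JY),np.sin(JY)])
E
```

```text
t 26.02 p [ 0.5762 -0.1389  0.0551] rot [-179.9   -0.   -76.8] F [ 0.8 -2.2  3.2] r 85.6 phi -77.1 q [ 0.09  0.39 -0.38  0.   -0.8   0.14] w 0.0005
jig y -0.0856135416480596 jig x 3.802593802247377e-05
```

Pushing with about 2 N of sliding friction. Continuing slowly to the stop.

Call:
jog_arm --increments '[-1.5,0,0,0,0,0,0,-3,0,0,0,0,0,0,-4.5,0,0,0,0,0,0,-6,0,0,0,0,0,0,-7,0,0,0,0,0,0,-7,0,0,0,0,0,0]'

```text
t: 26.78
ee_pos: [0.5744, -0.1343, 0.055]
eef_rot: [3.141, -0.003, -1.341]
wrist_force: [2.1, -15.5, 2.3]
gripper_width: 0.0005
```

```bash
python3 - <<'E'
from h import *
st(); yd=np.array([-np.sin(JY),np.cos(JY)]);p=cur()[1][:2]; print("jig y",(p-C)@yd,"jig x",(p-C)@[np.cos(JY),np.sin(JY)])
E
```

```text
t 26.77 p [ 0.5744 -0.1343  0.055 ] rot [ 1.80e+02 -1.00e-01 -7.68e+01] F [  2.1 -15.5   2.3] r 80.7 phi -77.5 q [ 0.1   0.38 -0.39  0.   -0.8   0.12] w 0.0005
jig y -0.08073795714249142 jig x -0.000598000719449961
```

Force rose to 15 N at the expected place, so the slide is on the stop. Nudging it 1 mm more, then drawing back and up.

Call:
jog_arm --increments '[-3,0,0,0,0,0,0,-3,0,0,0,0,0,0,0,0,0,0,0,0,0,10,0,0,0,0,0,0,25,0,0,0,0,0,0,45,0,0,0,0,0,0,60,0,-30,0,0,0,0,60,0,-80,0,0,0,0,60,0,-120,0,0,0,0,110,0,-120,0,0,0,0,160,0,-120,0,0,0,0,160,0,-120,0,0,0,0]'

```text
t: 28.28
ee_pos: [0.6105, -0.2916, 0.1736]
eef_rot: [3.141, 0.0, -1.344]
wrist_force: [-0.4, -0.2, 0.1]
gripper_width: 0.0003
```

```bash
python3 - <<'E'
from h import *
st()
c=ctrl.read_camera("scene"); cv2.imwrite("pics/b_scene.png",cv2.resize(c["image"][190:290,260:400],None,fx=5.6,fy=5.6,interpolation=cv2.INTER_CUBIC))
print(wheelang(c,.106)); P=cloud(c)
J=np.array([[np.cos(JY),np.sin(JY)],[-np.sin(JY),np.cos(JY)]])
X=(P[...,:2]-C)@J.T
m=(abs(X[...,0])<.03)&(X[...,1]>-.14)&(X[...,1]<-.04)&(P[...,2]>.072)&(P[...,2]<.079)
q=X[m]; print("scene post y range",np.percentile(q[:,1],[2,50,98]),P[m][:,2].mean())
t=ctrl.read_camera("top"); cv2.imwrite("pics/b_top.png",cv2.resize(t["image"][135:240,260:430],None,fx=4.7,fy=4.7,interpolation=cv2.INTER_CUBIC)); 
E
```

```text
t 28.27 p [ 0.6105 -0.2916  0.1736] rot [179.9   0.  -77. ] F [-0.4 -0.2  0.1] r 242.0 phi -77.2 q [-0.16  0.4  -0.06  0.   -1.12  0.38] w 0.0003
(np.float64(7.1), array([ 4.1,  5.1,  6.1,  7.1,  8.1,  9.1, 10.1]), np.float64(57.46666666666667))
scene post y range [-0.06759868 -0.05569572 -0.04359953] 0.07499219026000256
```

View pics/b_scene.png

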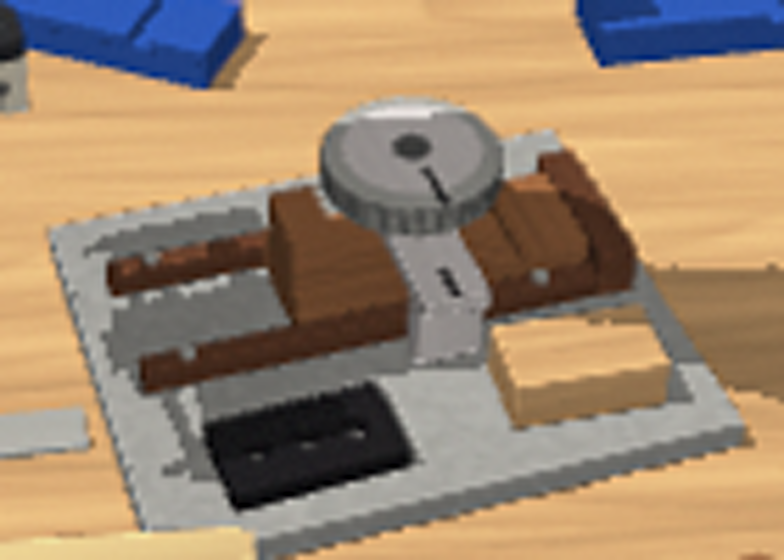

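View pics/b_top.png

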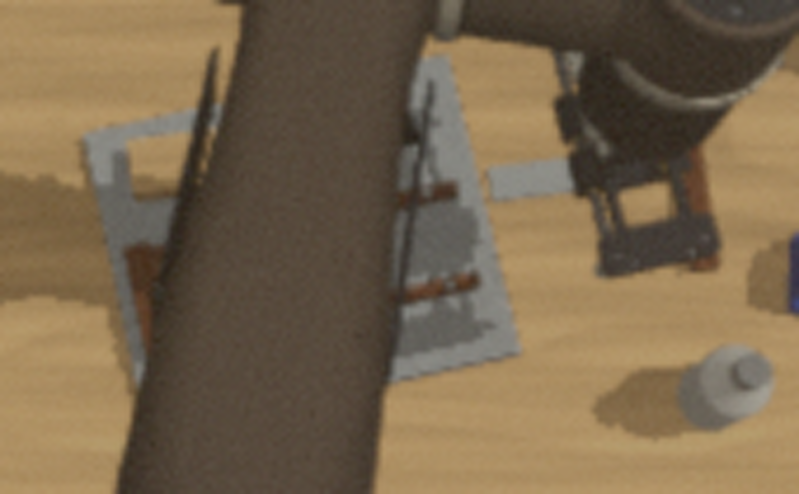

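```bash
python3 - <<'E'
from h import *
import pickle
c=ctrl.read_camera("scene"); P=cloud(c); c0=pickle.load(open("scene0.pkl","rb")); P0=cloud(c0)
for Q in (P0,P):
    X=Q[...,:2]-C; m=(np.hypot(X[...,0],X[...,1])<.03)&(Q[...,2]>.09)&(np.hypot(X[...,0],X[...,1])>.012); print("wheel top z",np.median(Q[m][:,2]))
    J=np.array([[np.cos(JY),np.sin(JY)],[-np.sin(JY),np.cos(JY)]]); Y=X@J.T
    p=(abs(Y[...,0])<.02)&(Y[...,1]<-.04)&(Y[...,1]>-.13)&(Q[...,2]>.072)&(Q[...,2]<.079); print("post mid y",np.percentile(Y[p][:,1],[3,50,97]))
    g=(abs(Y[...,0])<.02)&(Y[...,1]>.05)&(Y[...,1]<.09)&(Q[...,2]<.03); print("px of bare board between nose and stop",g.sum())
cv2.imwrite("pics/e.png",c["image"]); d=cv2.absdiff(c["image"],c0["image"])
E
```

```text
wheel top z 0.09821424535239628
post mid y [-0.11106026 -0.09991565 -0.08828439]
px of bare board between nose and stop 75
wheel top z 0.6247553057305902
post mid y [-0.06609318 -0.05541427 -0.04330334]
px of bare board between nose and stop 0
```

View pics/e.png

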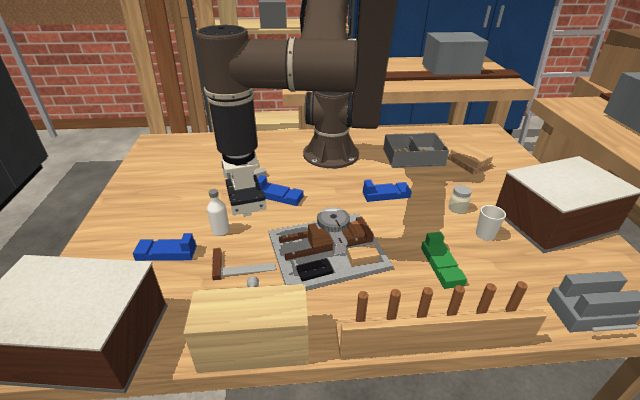

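```bash
python3 - <<'E'
from h import *
c=ctrl.read_camera("scene"); Q=cloud(c); X=Q[...,:2]-C; r=np.hypot(X[...,0],X[...,1]); m=(r<.03)&(r>.012)&(Q[...,2]>.09)&(Q[...,2]<.13); print(np.median(Q[m][:,2])); st()
print(ctrl.close_job())
E
```

```text
0.10597751019067873
t 28.48 p [ 0.6103 -0.2877  0.1743] rot [180.    0.  -76.8] F [-0.2 -0.9 -0.2] r 238.3 phi -77.1 q [-0.15  0.39 -0.06 -0.   -1.12  0.38] w 0.0005
the job is handed in; nothing more can be done
None
```

I turned the wheel anticlockwise to two full turns with the shut fingertips, in three strokes. Then I pushed the wooden slide home by its post, drew back, and handed the job in at about 28.5 s.

**Last checks:**
- **Wheel:** its line meets the bridge line, reading 0±3° from the wrist camera before the push. A rougher scene-camera reading after the push gave about 7°, and both are well inside the 29° allowed. The top now reads 106 mm, against about 98 mm at the start, which fits two turns.
- **Slide:** the post moved 44.5–45 mm, as expected. The push force jumped to about 15 N at the stop, and no bare board shows between the nose and the stop.
- **Other things:** the bystanders looked unmoved in the picture, though I didn't measure their positions again. The arm was touching nothing (wrist force under 1 N).

**Disagreement:** the cameras differed by 2–3 mm on where the jig and wheel axis lie. The contact force during the strokes showed the axis I used was close enough.

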